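# Clear the jar off the ball tray and hold the tray level over the catch tray

## Robot

A 7-joint arm with a two-finger parallel gripper is mounted at the origin on the work surface. World frame = base frame: x ahead of the robot, y to its left, z up, the work surface at z = 0. Lengths are in m, angles in rad, forces in N, time in s.
With the tool pointing down it reaches from about 0.425 to 0.925 m from the base axis. Payload 6.8 kg.
Tool frame: the origin (TCP) lies midway between the tips of the shut fingers; the grasp point (between the pads) lies 19 mm behind it; z points along the fingers, y is the line along which they close (so a half turn about z gives the same grasp; the last joint's range is limited). The gripper opens to 85 mm and grips with 20 to 120 N. Pads are 22 mm wide; open, the fingers measure 114 mm over their backs; the gripper's body (76 mm by 85 mm) begins 54 mm behind the grasp point. The pads swing forward as they close: fully open they stand 13 mm farther back than shut.
Start: joints at [-1.41, 0.477, 0.022, 1.555, -0.011, 1.109, -0.083], TCP at [0.179, 0.651, 0.231] pointing down, gripper open.
Joint ranges: [-2.96, 2.96], [-0.34, 2.1], [-1.41, 1.46], [0.24, 2.44], [-1.37, 4.51], [0.17, 1.92], [-2.96, 2.96]. Speed limits (rad/s): [2.39, 2.39, 3.14, 3.14, 3.14, 3.14, 3.14].

## Interface

Orientations are given as a unit quaternion [w, x, y, z].
In Python, from station import bot, imaging gives the robot as it stands.
- The arm moves only by the tool move_arm, never from a script. Its argument "commands" is a list that holds one entry, the list of rows, each a list of 7 numbers: the shift along the tool's x, y, z in m, then the turn, a rotation vector about the tool's x, y, z in degrees, then the finger opening in m, from 0 to 0.0854. In form: [[[x, y, z, rx, ry, rz, grip], ...]]. A call has 1 to 20 rows; each row shifts and turns the commanded pose from where the row before left it, along the tool's axes as they then stand; what a row does not reach is not made up. A row lasts 1/8 s, in which the tool goes at most 62.5 mm and 10.7 degrees, less where a joint would pass 70% of its speed; a pose out of reach is approached as far as the arm can. A call is refused whole if a number of a shift passes 0.0625 or a number of a turn 10.7, either way. A call with a gripper value outside its range is refused whole. The fingers move at their own pace and stop on an object; "squeeze" is the grip in N (left out, the last holds). Time passes only in rows, so rows that do not move let the fingers close. It gives the time, the measured TCP pose, the force, the opening and the grip force at its end, in the units of the state.
- bot.get_obs(): the state, without advancing time (a new reading comes with each control period).
- imaging.read_camera(name): name is "scene" or "top"; returns the picture (420x560x3 uint8, red, green, blue); there is no depth.
- imaging.calibration(name): a dict with "intrinsics" (3x3 intrinsics, pixels), "extrinsics" (4x4, takes a point from camera to world coordinates). Camera axes: x right, y down, z forward; pixel columns grow to the right and rows downward; lengths in m; the calibration is good to about 2 mm. A picture is of the moment at which its call begins. calibration takes no time and is no camera call.
- bot.hand_in(): hands the job in; it is judged then, once.
The state is a dict: "t": time; "q": joint angles; "joint_vel": joint speeds; "joint_torque": joint torques, N m; "eef_pos": TCP position; "tool_rot": TCP orientation; "contact_force": force on the tool from outside, world axes, zero at the start; "torque": the same for the moment, N m; "gripper_width": opening from 0.0 (shut) to 1.0 (fully open); "grasp_force": force on a finger pad.
Only numpy, scipy, OpenCV 4.12 (cv2) and the standard library are available. Lean on these libraries where they do the work, as an engineer would, in place of code of your own. Each camera call takes 0.05 s, during which the arm holds its last target. There are 200 camera calls.

## Task

Someone parked a jar on the small tray with the steel ball, close beside the tray's handle. Stand the jar upright on the round cork mat and let go of it, then lift the tray by its handle and carry it, with the ball staying in its pocket, until the ball is over the middle of the grey catch tray. Finish while still holding it there, level and still, about 10 cm above the catch tray, and leave the other lab ware alone.

Things in the scene. Friction and masses are not known exactly. Their poses are not given: they have to be found in the camera images.
- sample_tray: White flat plastic plate, 170 mm (its x) by 84 mm (its y) by 5 mm, lying loose on the bench, about 0.25 kg. Its origin is the centre of its underside, z up. An upright aluminium handle plate stands at its centre: 12 mm thick along the tray's x, 60 mm wide along the tray's y, from 5 mm to 85 mm above the underside, so fingers pinch it from above, closing along the tray's x. The ball's pocket is on the +x half, the jar stands on the -x half. The tray's yaw can be anything.
- tray_grip (a point): The point to pinch on the tray's handle plate: on its middle, 68 mm above the tray's underside (17 mm below the handle's top). Axes as the tray's.
- tray_pocket (a point): Centre of the round ball pocket, 55 mm from the tray's centre along the tray's +x and 17 mm above the tray's underside (where the ball's centre is when it is in the middle). The pocket is a ring on the plate, 32 mm inner and 40 mm outer diameter, its rim only 4 mm high.
- ball_center (a point): Centre of the loose steel ball, 24 mm in diameter, 0.056 kg, which can roll about inside the pocket. It never needs to be touched.
- jar_mid (a point): Centre (half-way up) of the loose upright amber jar with a black cap and paper label, 40 mm in diameter, 90 mm high, about 0.15 kg. At the start it stands on the tray on the -x side, about 45 mm from the tray's centre, so that its side leaves only 17 to 21 mm beside the handle plate. Its z axis is the jar's axis.
- mat_top (a point): Centre of the top face of the round cork mat, 110 mm in diameter and 4 mm thick, fixed to the bench.
- catch_middle (a point): Centre of the black padded floor of the grey catch tray, a fixed open box 200 mm (its x) by 160 mm (its y), walls 25 mm high; this point is 10 mm above the bench.
- flask: Small conical flask, 64 mm in diameter, 82 mm high; origin at the centre of its underside. Leave it alone.
- beaker: Small glass beaker, 66 mm in diameter, 72 mm high; origin at the centre of its underside. Leave it alone.
- mortar: White ceramic bowl, 84 mm in diameter, 45 mm high; origin at the centre of its underside. Leave it alone.
Not all that is in view belongs to the job. Several things look just like the sample_tray: the one meant starts nearest to the robot's base.

How it is judged:
On the way, in this order (a step that is already met when the one before it is completed fails the run):
1. the jar stands upright on the cork mat, let go (horizontal distance between jar_mid and mat_top below 0.05 m and height (world z) of jar_mid below 0.056 m and angle between jar_mid's own z axis and vertical below 0.1 rad and contact force between jar and the fingers below 0.2 N), for 0.2 s.
2. the tray is lifted off the bench by the gripper, the ball in its pocket (height (world z) of tray_pocket above 0.047 m and height (world z) of tray_grip above 0.098 m and contact force between sample_tray and the fingers above 1 N and distance between ball_center and tray_pocket below 0.02 m), for 0.1 s.
At the end, for the whole second after the job is handed in: Gripper alone holds the tray: pocket within 40 mm (level) of the catch tray centre, underside 75 to 175 mm above the bench, tilt under 0.12 rad, under 30 mm/s and 0.2 rad/s, ball within 20 mm of the pocket centre; jar let go, upright within 0.1 rad on the mat, within 50 mm of its centre (contact force between sample_tray and the fingers above 1 N and contact force between sample_tray and catch_tray below 0.1 N and horizontal distance between tray_pocket and catch_middle below 0.04 m and height (world z) of tray_pocket between 0.092 and 0.192 m and angle between sample_tray's own z axis and vertical below 0.12 rad and linear speed of sample_tray below 0.03 m/s and angular speed of sample_tray below 0.2 rad/s and distance between ball_center and tray_pocket below 0.02 m and horizontal distance between jar_mid and mat_top below 0.05 m and height (world z) of jar_mid below 0.056 m and angle between jar_mid's own z axis and vertical below 0.1 rad); the arm keeps its last pose, push and grip.
It fails at once if the ball left its pocket (distance between ball_center and tray_pocket above 0.025 m).
It fails at once if the jar was tipped over (angle between jar_mid's own z axis and vertical above 0.6 rad).
It fails at once if other lab ware was disturbed (distance of any of flask, beaker, mortar from where it was at the start of the episode above 0.03 m or angle between any of flask, beaker, mortar's own z axis and vertical above 0.5 rad).
It also fails if it takes over 72 s, if anything falls off the work surface, if the arm or the gripper's body presses on something with over 40 N, if the wrist force passes 120 N, or if a joint passes its speed limit or range.

## Working session

There is one attempt and no reset: what is moved stays moved. The work goes in short steps, Python scripts to look and compute and a tool call to move; the robot and the scene stay as the last step left them, time stands still between calls to the robot, and variables do not carry over. Pictures are saved under pics/ and viewed, at most 10 in all, crops included, and the job is handed in when it is done.

Besides the shell and the picture viewer there is one more tool, called after "Request:" in YAML: its name, and indented under it one key for each argument. move_arm: Moves the arm, as the interface text tells. Its arguments: {"type":"object","properties":{"commands":{"type":"array","items":{"type":"array","items":{"type":"array","items":{"type":"number"}}}},"squeeze":{"type":"number"}},"required":["commands"]}

```bash
mkdir -p pics; python3 - <<'E'
from station import bot, imaging
import cv2,numpy as np
o=bot.get_obs();print(o)
for n in("scene","top"):
    im=imaging.read_camera(n);cv2.imwrite(f"pics/{n}0.png",im[:,:,::-1])
    c=imaging.calibration(n);print(n,np.round(c["intrinsics"],1).tolist(),np.round(c["extrinsics"],3).tolist())
E
```

```text
{'t': 0.0, 'q': array([-1.41008015,  0.47778417,  0.0223007 ,  1.55645232, -0.0114971 ,
        1.10927541, -0.08307904]), 'joint_vel': array([-0.00044291,  0.0008462 , -0.00045288,  0.00143733, -0.00154659,
       -0.00264141,  0.0003526 ]), 'joint_torque': array([ 5.81496170e-04, -5.96448255e+01,  1.60839424e+00, -2.81202257e+01,
        1.25180781e-02,  9.41197271e-03,  8.80844368e-06]), 'eef_pos': array([0.17910913, 0.65019591, 0.23033526]), 'tool_rot': array([-6.16621829e-05,  1.33964798e-01,  9.90985686e-01, -8.93737240e-04]), 'contact_force': array([ 0.47234896, -0.49467168, -0.63519688]), 'torque': array([ 0.05870018,  0.0243181 , -0.02460884]), 'grasp_force': 0.0, 'gripper_width': 0.9986590908080183}
scene [[526.7, 0.0, 272.2], [0.0, 526.7, 207.1], [0.0, 0.0, 1.0]] [[0.686, 0.414, -0.598, 1.453], [0.728, -0.385, 0.568, -0.719], [0.005, -0.825, -0.566, 0.928], [0.0, 0.0, 0.0, 1.0]]
top [[544.3, 0.0, 277.6], [0.0, 544.3, 204.5], [0.0, 0.0, 1.0]] [[-0.02, -0.998, 0.065, 0.474], [-1.0, 0.02, -0.012, 0.143], [0.011, -0.065, -0.998, 1.457], [0.0, 0.0, 0.0, 1.0]]
```

View pics/top0.png

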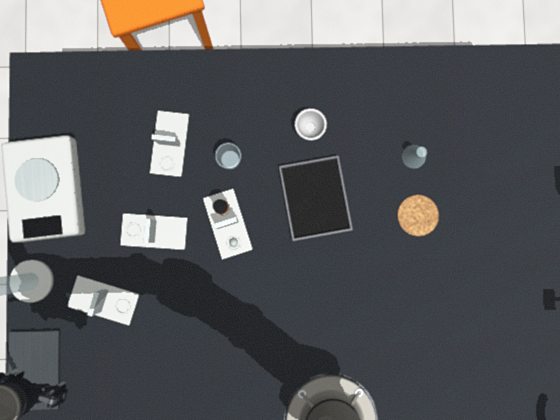

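View pics/scene0.png

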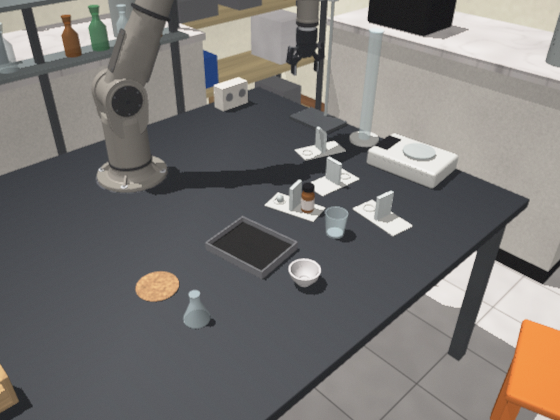

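The top view shows four candidate trays, at about (228,224), (153,231), (169,143) and (103,301). The one at (228,224) holds the jar at (221,206) and the ball at (234,242). It is also nearest the base at about (330,410). The mat is at (418,215) and the catch tray at (316,198). Next I measure these and check the choice in a crop.

```bash
cat > h.py <<'E'
from station import bot, imaging
import cv2,numpy as np
def ray(n,px,z):
    c=imaging.calibration(n);K=c["intrinsics"];T=c["extrinsics"]
    d=T[:3,:3]@np.linalg.solve(K,[px[0],px[1],1.]);o=T[:3,3]
    return o+d*(z-o[2])/d[2]
def proj(n,p):
    c=imaging.calibration(n);T=np.linalg.inv(c["extrinsics"]);q=c["intrinsics"]@(T[:3,:3]@p+T[:3,3]);return q[:2]/q[2]
def biggest(m):
    return max(cv2.findContours(m.astype(np.uint8),0,1)[0],key=cv2.contourArea)
E
python3 - <<'E'
from h import *
im=cv2.imread("pics/top0.png");hsv=cv2.cvtColor(im,cv2.COLOR_BGR2HSV)
g=im.min(2)
cv2.imwrite("pics/crop.png",cv2.resize(im[175:275,190:290],None,fx=5,fy=5,interpolation=cv2.INTER_CUBIC))
sc=cv2.imread("pics/scene0.png");cv2.imwrite("pics/crops.png",cv2.resize(sc[170:230,250:350],None,fx=7,fy=7,interpolation=cv2.INTER_CUBIC))
# tray
m=np.zeros(g.shape,bool);m[180:270,195:260]=g[180:270,195:260]>130
pts=np.argwhere(m)[:,::-1]
w=np.array([ray("top",p,.005)[:2] for p in pts]).astype(np.float32)
r=cv2.minAreaRect(w);print("tray rect",r)
print([np.round(ray("top",p,.005)[:2],4).tolist() for p in cv2.boxPoints(cv2.minAreaRect(pts.astype(np.float32)))])
# mat
m=(hsv[...,1]>80)&(g>20);m[:, :380]=0;m[:150]=0;m[270:]=0;m[:,460:]=0
c=biggest(m);(u,r)=cv2.minEnclosingCircle(c);print("mat",u,r,ray("top",u,.004))
wc=np.array([ray("top",p[0],.004)[:2] for p in c],np.float32);print(cv2.fitEllipse(wc))
# catch : rim grey
m=np.zeros(g.shape,bool);s=g[145:250,270:360];m[145:250,270:360]=s>80
c=biggest(m);w=np.array([ray("top",p[0],.025)[:2] for p in c],np.float32);print("catch",cv2.minAreaRect(w))
for n,(x,y) in dict(flask=(414,157),beaker=(228,156),mortar=(311,124)).items():print(n,ray("top",(x,y),.03))
E
```

```text
tray rect ((0.5205214023590088, 0.2612466812133789), (0.17262935638427734, 0.08728045970201492), 16.65461540222168)
[[0.5905, 0.3284], [0.6157, 0.2443], [0.4502, 0.1946], [0.4255, 0.2782]]
mat (417.5816650390625, 215.0344696044922) 21.013545989990234 [ 0.53282419 -0.24836545  0.004     ]
((0.5329635143280029, -0.2484242469072342), (0.10906185954809189, 0.10986557602882385), 171.31822204589844)
catch ((0.5829834938049316, 0.026300914585590363), (0.20322684943675995, 0.16362378001213074), 9.149754524230957)
flask [ 0.68573314 -0.23754561  0.03      ]
beaker [0.69755359 0.25458038 0.03      ]
mortar [0.77906828 0.03329998 0.03      ]
```

View pics/crop.png

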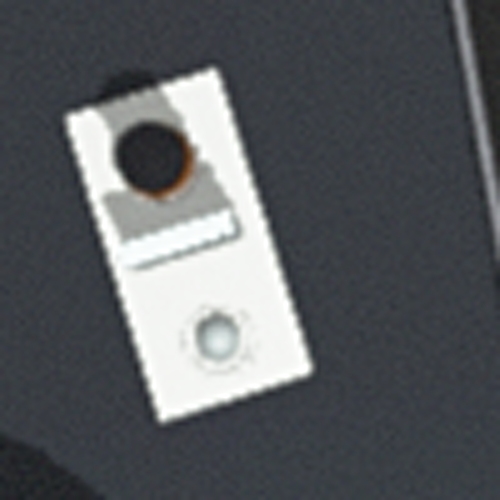

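View pics/crops.png

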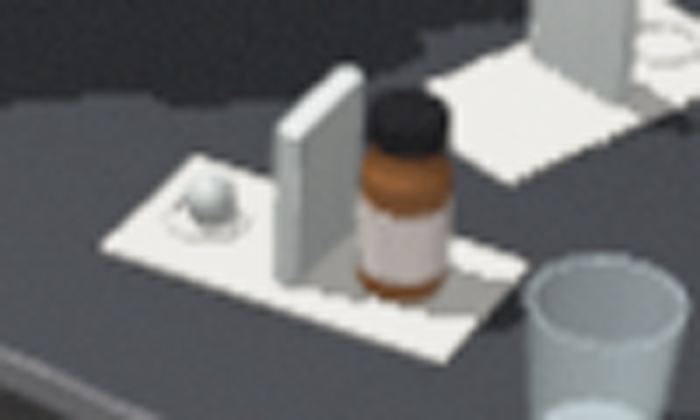

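The crops confirm the choice: upright handle plate, ball in its ring at (233,242), and jar behind the handle at (220.6,206.4). Now I fix the jar and handle positions, using both views.

```bash
python3 - <<'E'
from h import *
im=cv2.imread("pics/top0.png").astype(int);g=im.max(2)
m=np.zeros(g.shape,bool);m[196:216,211:231]=g[196:216,211:231]<75
c=biggest(m);u,r=cv2.minEnclosingCircle(c);print("cap",u,r,ray("top",u,.095))
c0=np.array([.5205,.2612]);a=np.radians(16.65);X=-np.array([np.cos(a),np.sin(a)]);Y=np.array([-X[1],X[0]])
def rel(p): return np.round([(p[:2]-c0)@X,(p[:2]-c0)@Y],4)
print("cap rel",rel(ray("top",u,.095)))
for px in[(223.9-.0,225),(226,222.5),(233,242)]:print(px)
print("handle rel",rel(ray("top",(226,222.5),.085)),"ball rel",rel(ray("top",(233,241.8),.017)))
# scene checks
print("scene cap centre px exp",proj("scene",np.r_[ray("top",u,.095)[:2],.095]), "handle top exp",proj("scene",np.r_[c0,.085]),"tray corner",[proj("scene",np.r_[c0+i*.085*X+j*.042*Y,.005]).round(1).tolist() for i in(1,-1) for j in(1,-1)])
# ray intersection midpoint of jar label axis in scene at z .045+.005
sc=cv2.imread("pics/scene0.png");h=cv2.cvtColor(sc,cv2.COLOR_BGR2HSV)
m=np.zeros(h.shape[:2],bool);q=h[185:225,295:322];m[185:225,295:322]=(q[...,1]>140)&(q[...,2]>50)
x,y,w,hh=cv2.boundingRect(m.astype(np.uint8));print("amber bbox",x,y,w,hh,"exp axis",proj("scene",np.r_[ray("top",u,.095)[:2],.05]))
E
```

```text
cap (219.6999969482422, 206.10000610351562) 7.021501541137695 [0.56130515 0.27208075 0.095     ]
cap rel [-0.0422  0.0013]
(223.9, 225)
(226, 222.5)
(233, 242)
handle rel [0.0012 0.0033] ball rel [0.0515 0.0008]
scene cap centre px exp [307.70453086 185.59069467] handle top exp [295.26746795 184.4334641 ] tray corner [[264.1, 205.1], [277.4, 192.4], [313.0, 221.3], [325.1, 207.5]]
amber bbox 302 191 12 21 exp axis [307.06588598 198.20761704]
```

Request:
move_arm:
  commands:
    - [[0,0,0,0,0,-10.7,0.0854],[0,0,0,0,0,-10.7,0.0854],[0,0,0,0,0,-10.65,0.0854],[-0.01,-0.018,0,0,0,0,0.0854],[-0.02,-0.036,0,0,0,0,0.0854],[-0.022,-0.04,0.003,0,0,0,0.0854],[-0.022,-0.04,0.003,0,0,0,0.0854],[-0.022,-0.04,0.003,0,0,0,0.0854],[-0.022,-0.04,0.003,0,0,0,0.0854],[-0.022,-0.04,0.003,0,0,0,0.0854],[-0.022,-0.04,0.003,0,0,0,0.0854],[-0.022,-0.04,0.003,0,0,0,0.0854],[-0.022,-0.04,0.003,0,0,0,0.0854],[-0.022,-0.04,0.003,0,0,0,0.0854],[-0.02,-0.036,0.003,0,0,0,0.0854],[-0.011,-0.022,0,0,0,0,0.0854],[0,0,0,0,0,0,0.0854],[0,0,0,0,0,0,0.0854]]
  squeeze: 30

```text
t: 2.35
eef_pos: [0.5618, 0.2729, 0.2012]
tool_rot: [-0.0, -0.144, 0.99, 0.0]
contact_force: [0.2, 0.9, -0.5]
gripper_width: 1.002
grasp_force: 0.0
```

Request:
move_arm:
  commands:
    - [[0,0,0.02,0,0,0,0.0854],[0,0,0.02,0,0,0,0.0854],[0,0,0.02,0,0,0,0.0854],[0,0,0.02,0,0,0,0.0854],[0,0,0.02,0,0,0,0.0854],[0,0,0.02,0,0,0,0.0854],[0,0,0.02,0,0,0,0.0854],[0,0,0.015,0,0,0,0.0854],[0,0,0.01,0,0,0,0.0854],[0,0,0.004,0,0,0,0.0854],[0,0,0,0,0,0,0.07],[0,0,0,0,0,0,0.06]]

```text
t: 3.85
eef_pos: [0.5631, 0.273, 0.0329]
tool_rot: [0.001, -0.145, 0.989, 0.0]
contact_force: [-0.5, -0.5, 0.1]
gripper_width: 0.701
grasp_force: 0.0
```

```bash
python3 - <<'E'
from h import *
a=imaging.read_camera("top")[:,:,::-1][165:285,150:310];b=imaging.read_camera("scene")[:,:,::-1][130:250,230:390]
cv2.imwrite("pics/j1.png",cv2.resize(np.vstack([a,b]),None,fx=2.5,fy=2.5,interpolation=cv2.INTER_CUBIC))
E
```

```text
(no output)
```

View pics/j1.png

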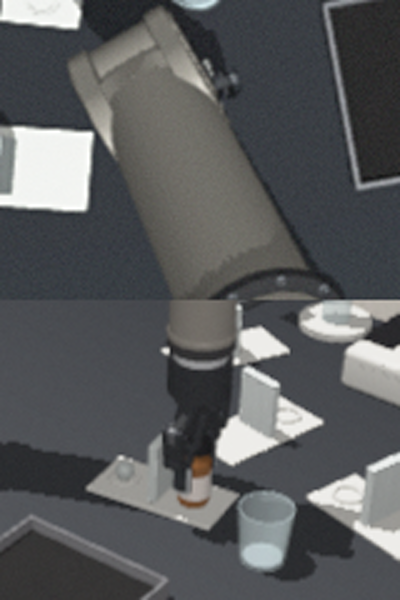

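The scene half shows the fingers straddling the jar at about (192,480) in the crop. The handle stands free beside it and the ball is in its ring. Now I close.

Request:
move_arm:
  commands:
    - [[0,0,0,0,0,0,0.052],[0,0,0,0,0,0,0.048],[0,0,0,0,0,0,0.045],[0,0,0,0,0,0,0.042],[0,0,0,0,0,0,0.039],[0,0,0,0,0,0,0.036],[0,0,0,0,0,0,0.03],[0,0,0,0,0,0,0.02],[0,0,0,0,0,0,0.02]]
  squeeze: 30

```text
t: 5.08
eef_pos: [0.5627, 0.2733, 0.0327]
tool_rot: [0.0, -0.145, 0.989, 0.0]
contact_force: [-2.0, 1.1, 5.6]
gripper_width: 0.454
grasp_force: 27.4
```

Request:
move_arm:
  commands:
    - [[0,0,-0.003,0,0,0,0.02],[0,0,-0.006,0,0,0,0.02],[0,0,-0.01,0,0,0,0.02],[0,0,-0.015,0,0,0,0.02],[0,0,-0.02,0,0,0,0.02],[0,0,-0.02,0,0,0,0.02],[0,0,-0.02,0,0,0,0.02],[0,0,-0.02,0,0,0,0.02],[0,0,-0.02,0,0,0,0.02],[0,0,-0.015,0,0,0,0.02],[0,0,-0.008,0,0,0,0.02],[0,0,-0.003,0,0,0,0.02],[0,0,0,0,0,0,0.02]]

```text
t: 6.7
eef_pos: [0.5624, 0.2727, 0.1919]
tool_rot: [-0.0, -0.145, 0.989, -0.0]
contact_force: [-0.2, -0.4, -2.5]
gripper_width: 0.46
grasp_force: 28.0
```

```bash
python3 - <<'E'
from h import *
b=imaging.read_camera("scene")[:,:,::-1][70:250,230:390]
cv2.imwrite("pics/j2.png",cv2.resize(b,None,fx=3,fy=3,interpolation=cv2.INTER_CUBIC))
E
```

```text
(no output)
```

View pics/j2.png

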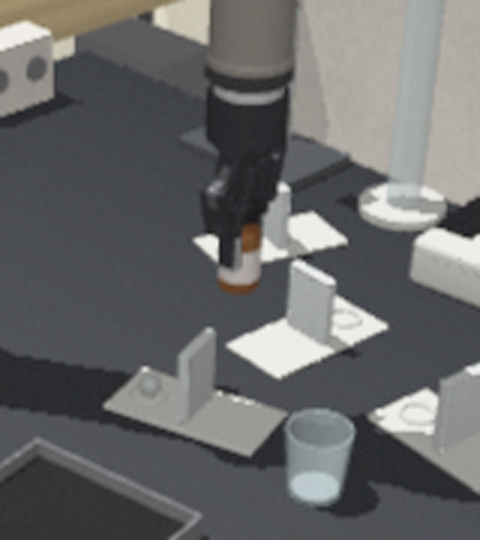

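The jar hangs upright in the fingers at about (240,265) in the crop. The tray is left with the ball in its ring at (150,385).

Request:
move_arm:
  commands:
    - [[0,0,0,0,0,5,0.02],[0,0,0,0,0,10,0.02],[0,0,0,0,0,10,0.02],[0,0,0,0,0,10,0.02],[0,0,0,0,0,10,0.02],[0,0,0,0,0,10,0.02],[0,0,0,0,0,10,0.02],[0,0,0,0,0,10,0.02],[0,0,0,0,0,10,0.02],[0,0,0,0,0,5,0.02],[0,0,0,0,0,0,0.02]]

```text
t: 8.12
eef_pos: [0.5622, 0.2728, 0.1916]
tool_rot: [-0.0, 0.597, 0.802, -0.001]
contact_force: [0.1, 0.5, -1.5]
gripper_width: 0.462
grasp_force: 28.0
```

Request:
move_arm:
  commands:
    - [[-0.0082,-0.003,0,0,0,0,0.02],[-0.0164,-0.0059,0,0,0,0,0.02],[-0.0276,-0.01,0,0,0,0,0.02],[-0.0276,-0.01,0,0,0,0,0.02],[-0.0276,-0.01,0,0,0,0,0.02],[-0.0276,-0.01,0,0,0,0,0.02],[-0.0276,-0.01,0,0,0,0,0.02],[-0.0276,-0.01,0,0,0,0,0.02],[-0.0276,-0.01,0,0,0,0,0.02],[-0.0276,-0.01,0,0,0,0,0.02],[-0.0276,-0.01,0,0,0,0,0.02],[-0.0276,-0.01,0,0,0,0,0.02],[-0.0276,-0.01,0,0,0,0,0.02],[-0.0276,-0.01,0,0,0,0,0.02],[-0.0276,-0.01,0,0,0,0,0.02],[-0.0276,-0.01,0,0,0,0,0.02],[-0.0276,-0.01,0,0,0,0,0.02],[-0.0276,-0.01,0,0,0,0,0.02],[-0.0164,-0.0059,0,0,0,0,0.02],[-0.0078,-0.0028,0,0,0,0,0.02]]

```text
t: 10.62
eef_pos: [0.5322, -0.2493, 0.1924]
tool_rot: [-0.0, 0.598, 0.802, 0.0]
contact_force: [0.1, -0.3, -2.6]
gripper_width: 0.466
grasp_force: 28.0
```

Request:
move_arm:
  commands:
    - [[0,0,0,0,0,0,0.02],[0,0,0,0,0,0,0.02]]

```text
t: 10.88
eef_pos: [0.5332, -0.2467, 0.1921]
tool_rot: [-0.0, 0.597, 0.803, 0.0]
contact_force: [0.2, 0.5, -3.3]
gripper_width: 0.462
grasp_force: 28.0
```

Request:
move_arm:
  commands:
    - [[0,0,0.01,0,0,0,0.02],[0,0,0.02,0,0,0,0.02],[0,0,0.02,0,0,0,0.02],[0,0,0.02,0,0,0,0.02],[0,0,0.02,0,0,0,0.02],[0,0,0.02,0,0,0,0.02],[0,0,0.02,0,0,0,0.02],[0,0,0.01,0,0,0,0.02],[0,0,0.008,0,0,0,0.02],[0,0,0.004,0,0,0,0.02],[0,0,0.003,0,0,0,0.02],[0,0,0.002,0,0,0,0.02],[0,0,0.001,0,0,0,0.02],[0,0,0,0,0,0,0.02]]

```text
t: 12.62
eef_pos: [0.533, -0.248, 0.0344]
tool_rot: [0.0, 0.597, 0.802, 0.0]
contact_force: [-0.1, -0.6, -1.5]
gripper_width: 0.458
grasp_force: 28.0
```

Request:
move_arm:
  commands:
    - [[0,0,0.001,0,0,0,0.02],[0,0,0.001,0,0,0,0.02],[0,0,0.0005,0,0,0,0.02],[0,0,0,0,0,0,0.02],[0,0,0,0,0,0,0.02]]

```text
t: 13.25
eef_pos: [0.5329, -0.248, 0.0318]
tool_rot: [-0.0, 0.597, 0.802, -0.0]
contact_force: [-0.5, 0.2, -2.3]
gripper_width: 0.457
grasp_force: 28.0
```

Request:
move_arm:
  commands:
    - [[0,0,0.0005,0,0,0,0.02],[0,0,0.0005,0,0,0,0.02],[0,0,0,0,0,0,0.02],[0,0,0,0,0,0,0.02]]

```text
t: 13.75
eef_pos: [0.533, -0.248, 0.0316]
tool_rot: [-0.0, 0.597, 0.802, 0.0]
contact_force: [-2.6, 0.6, 8.4]
gripper_width: 0.462
grasp_force: 28.6
```

Contact is felt. I release slowly and rise.

Request:
move_arm:
  commands:
    - [[0,0,0,0,0,0,0.042],[0,0,0,0,0,0,0.048],[0,0,0,0,0,0,0.06],[0,0,0,0,0,0,0.075],[0,0,0,0,0,0,0.0854],[0,0,0,0,0,0,0.0854],[0,0,-0.01,0,0,0,0.0854],[0,0,-0.02,0,0,0,0.0854],[0,0,-0.03,0,0,0,0.0854],[0,0,-0.03,0,0,0,0.0854],[0,0,-0.03,0,0,0,0.0854],[0,0,-0.03,0,0,0,0.0854],[0,0,-0.02,0,0,0,0.0854],[0,0,0,0,0,0,0.0854]]

```text
t: 15.5
eef_pos: [0.534, -0.2487, 0.2036]
tool_rot: [0.002, 0.597, 0.802, 0.001]
contact_force: [0.6, -0.5, 0.3]
gripper_width: 1.001
grasp_force: 0.0
```

Request:
move_arm:
  commands:
    - [[0.03,0.01,0,0,0,0,0.0854],[0.04,0.015,0,0,0,0,0.0854],[0.04,0.015,0,0,0,0,0.0854],[0.04,0.015,0,0,0,0,0.0854],[0.03,0.015,0,0,0,0,0.0854],[0.01,0,0,0,0,0,0.0854],[0,0,0,0,0,0,0.0854]]

```text
t: 16.38
eef_pos: [0.5449, -0.0461, 0.2005]
tool_rot: [-0.0, 0.597, 0.802, -0.0]
contact_force: [0.5, -0.2, 1.2]
gripper_width: 1.005
grasp_force: 0.0
```

```bash
python3 - <<'E'
from h import *
b=imaging.read_camera("scene")[:,:,::-1].copy();t=imaging.read_camera("top")[:,:,::-1].copy()
cv2.imwrite("pics/t3.png",t);cv2.imwrite("pics/s3.png",b)
f=lambda x:cv2.resize(x,None,fx=3,fy=3,interpolation=cv2.INTER_CUBIC)
cv2.imwrite("pics/j3.png",np.hstack([f(b[220:320,110:230]),f(t[175:275,190:290])]))
# tray from top
g=t.min(2);m=np.zeros(g.shape,bool);m[180:270,195:260]=g[180:270,195:260]>110
pts=np.argwhere(m)[:,::-1];w=np.array([ray("top",p,.005)[:2] for p in pts],np.float32);print(cv2.minAreaRect(w))
m=np.zeros(g.shape,bool);m[195:235,398:440]=t.max(2)[195:235,398:440]<70
c=biggest(m);u,r=cv2.minEnclosingCircle(c);print("cap",u,r,ray("top",u,.094))
E
```

```text
((0.5205224752426147, 0.2614072561264038), (0.1735052764415741, 0.08752324432134628), 16.39613914489746)
cap (425.5, 213.0) 7.566473007202148 [ 0.53387876 -0.24423814  0.094     ]
```

View pics/j3.png

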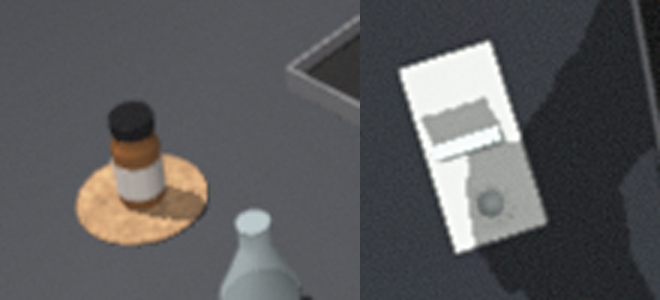

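The jar stands upright on the mat at about (138,160) in the left crop. The tray has not moved and the ball is in its ring at about (490,203) in the right one. Now I go above the handle.

Request:
move_arm:
  commands:
    - [[0.02,0.0043,0,0,0,0,0.06],[0.04,0.0086,0,0,0,0,0.06],[0.045,0.0097,0,0,0,0,0.06],[0.045,0.0097,0,0,0,0,0.06],[0.045,0.0097,0,0,0,0,0.06],[0.045,0.0097,0,0,0,0,0.06],[0.04,0.0086,0,0,0,0,0.06],[0.0215,0.0045,0,0,0,0,0.06],[0,0,0,0,0,0,0.06],[0,0,0,0,0,0,0.06],[0,0,0,0,0,0,0.06]]

```text
t: 17.85
eef_pos: [0.5219, 0.2593, 0.2009]
tool_rot: [0.0, 0.599, 0.801, -0.0]
contact_force: [-0.1, -0.3, 0.4]
gripper_width: 0.703
grasp_force: 0.0
```

Request:
move_arm:
  commands:
    - [[0.002,-0.0005,0.01,0,0,0,0.06],[0,0,0.02,0,0,0,0.06],[0,0,0.02,0,0,0,0.06],[0,0,0.02,0,0,0,0.06],[0,0,0.02,0,0,0,0.06],[0,0,0.02,0,0,0,0.06],[0,0,0.02,0,0,0,0.06],[0,0,0.012,0,0,0,0.06],[0,0,0.008,0,0,0,0.06],[0,0,0.002,0,0,0,0.05],[0,0,0,0,0,0,0.04],[0,0,0,0,0,0,0.03]]

```text
t: 19.35
eef_pos: [0.5206, 0.2636, 0.0494]
tool_rot: [0.0, 0.597, 0.802, 0.001]
contact_force: [-0.0, 0.2, -0.4]
gripper_width: 0.35
grasp_force: 0.0
```

Request:
move_arm:
  commands:
    - [[0,0,0,0,0,0,0.026],[0,0,0,0,0,0,0.022],[0,0,0,0,0,0,0.019],[0,0,0,0,0,0,0.017],[0,0,0,0,0,0,0.015],[0,0,0,0,0,0,0.013],[0,0,0,0,0,0,0.011],[0,0,0,0,0,0,0.009],[0,0,0,0,0,0,0.005],[0,0,0,0,0,0,0],[0,0,0,0,0,0,0],[0,0,0,0,0,0,0]]
  squeeze: 50

```text
t: 20.85
eef_pos: [0.5203, 0.2633, 0.0489]
tool_rot: [0.0, 0.597, 0.802, 0.0]
contact_force: [-0.3, -0.3, 1.9]
gripper_width: 0.136
grasp_force: 49.1
```

Request:
move_arm:
  commands:
    - [[0,0,-0.001,0,0,0,0],[0,0,-0.002,0,0,0,0],[0,0,-0.004,0,0,0,0],[0,0,-0.006,0,0,0,0],[0,0,-0.008,0,0,0,0],[0,0,-0.009,0,0,0,0],[0,0,-0.01,0,0,0,0],[0,0,-0.01,0,0,0,0],[0,0,-0.01,0,0,0,0],[0,0,-0.01,0,0,0,0],[0,0,-0.01,0,0,0,0],[0,0,-0.01,0,0,0,0],[0,0,-0.009,0,0,0,0],[0,0,-0.007,0,0,0,0],[0,0,-0.005,0,0,0,0],[0,0,-0.003,0,0,0,0],[0,0,-0.001,0,0,0,0],[0,0,0,0,0,0,0]]

```text
t: 23.1
eef_pos: [0.5201, 0.2633, 0.1636]
tool_rot: [-0.0, 0.597, 0.802, -0.0]
contact_force: [0.7, 0.6, -2.0]
gripper_width: 0.134
grasp_force: 48.6
```

```bash
python3 - <<'E'
from h import *
b=imaging.read_camera("scene")[:,:,::-1].copy()
cv2.imwrite("pics/j4.png",cv2.resize(b[100:240,220:380],None,fx=3,fy=3,interpolation=cv2.INTER_CUBIC))
E
```

```text
(no output)
```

View pics/j4.png

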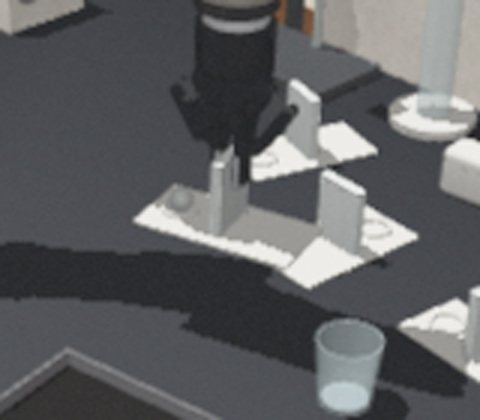

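The tray hangs level from the fingers at the handle, about (228,190) in the crop, with the ball in its ring at (180,200). I carry it gently.

Request:
move_arm:
  commands:
    - [[-0.001,0.0002,0,0,0,0,0],[-0.003,0.0006,0,0,0,0,0],[-0.005,0.001,0,0,0,0,0],[-0.007,0.0014,0,0,0,0,0],[-0.009,0.0018,0,0,0,0,0],[-0.01,0.002,0,0,0,0,0],[-0.01,0.002,0,0,0,0,0],[-0.01,0.002,0,0,0,0,0],[-0.01,0.002,0,0,0,0,0],[-0.01,0.002,0,0,0,0,0],[-0.01,0.002,0,0,0,0,0],[-0.01,0.002,0,0,0,0,0],[-0.01,0.002,0,0,0,0,0],[-0.01,0.002,0,0,0,0,0],[-0.01,0.002,0,0,0,0,0],[-0.01,0.002,0,0,0,0,0],[-0.01,0.002,0,0,0,0,0],[-0.01,0.002,0,0,0,0,0],[-0.01,0.002,0,0,0,0,0],[-0.01,0.002,0,0,0,0,0]]

```text
t: 25.65
eef_pos: [0.6042, 0.1051, 0.1638]
tool_rot: [-0.0, 0.597, 0.802, 0.0]
contact_force: [-1.0, 0.1, -2.6]
gripper_width: 0.135
grasp_force: 48.6
```

Request:
move_arm:
  commands:
    - [[-0.01,0.002,0,0,0,0,0],[-0.01,0.002,0,0,0,0,0],[-0.01,0.002,0,0,0,0,0],[-0.01,0.002,0,0,0,0,0],[-0.009,0.0018,0,0,0,0,0],[-0.007,0.0014,0,0,0,0,0],[-0.005,0.001,0,0,0,0,0],[-0.003,0.0006,0,0,0,0,0],[-0.002,0.0004,0,0,0,0,0],[-0.001,0.0002,0,0,0,0,0],[0,0,0,0,0,0,0],[0,0,0,0,0,0,0],[0,0,0,0,0,0,0],[0,0,0,0,0,0,0]]

```text
t: 27.4
eef_pos: [0.6359, 0.0454, 0.1638]
tool_rot: [-0.0, 0.597, 0.802, 0.0]
contact_force: [-0.1, 0.7, -1.5]
gripper_width: 0.131
grasp_force: 48.6
```

```bash
python3 - <<'E'
from h import *
b=imaging.read_camera("scene")[:,:,::-1].copy();t=imaging.read_camera("top")[:,:,::-1].copy()
cv2.imwrite("pics/j5.png",np.vstack([cv2.resize(b[130:330,110:360],None,fx=2.2,fy=1.5,interpolation=3),cv2.resize(t[100:300,190:440],None,fx=2.2,fy=1.45,interpolation=3)]))
print(bot.get_obs()["eef_pos"])
E
```

```text
[0.63592776 0.04538787 0.16379655]
```

View pics/j5.png

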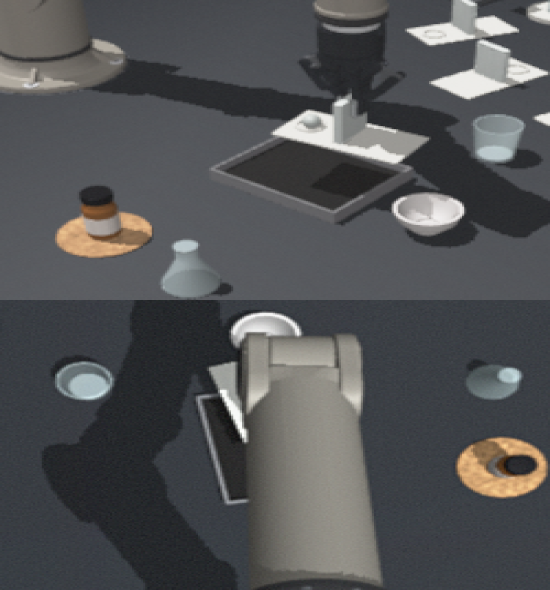

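The tray is level over the catch tray, with the ball in its ring at crop (312,121), which is scene pixel (251.8,210.7). The jar is upright on the mat. I check the ball's position by its ray and hand in if it agrees.

```bash
python3 - <<'E'
from h import *
p=ray("scene",(251.8,210.7),.132);d=np.linalg.norm(p[:2]-[.583,.0263]);print(p,d,np.abs(bot.get_obs()["joint_vel"]).max())
if d<.02: print(bot.hand_in())
E
```

```text
[0.58632629 0.02893898 0.132     ] 0.00424598836979545 0.0010789521516019079
the job is handed in; nothing more can be done
None
```

I handed the job in at about 27.5 s: the jar stands upright on the cork mat and the gripper holds the tray level and still, underside about 11.5 cm above the bench, with the ball in its pocket about 4 mm from the catch tray's centre; no verdict was returned.

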